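Trip the hidden drawer latch of the label printer with the release pin

ROBOT

A 6-joint arm with a two-finger parallel gripper is mounted at the origin on the work surface. World frame = base frame: x ahead of the robot, y to its left, z up, the work surface at z = 0. Lengths are in m, angles in rad, forces in N, time in s.
With the tool pointing down it reaches from about 0.15 to 0.775 m from the base axis. Payload 6.1 kg.
Tool frame: the origin (TCP) lies on the centre line of the jaws, within the pads' length; the fingertips stand 17 mm ahead of it and the grasp point (between the pads) lies 2 mm behind it; z points along the fingers, y is the line along which they close (so a half turn about z gives the same grasp; the last joint's range is limited). The gripper opens to 85 mm and grips with 20 to 120 N. Pads are 22 mm wide; open, the fingers measure 114 mm over their backs; the gripper's body (76 mm by 85 mm) begins 54 mm behind the grasp point. The pads swing forward as they close: fully open they stand 13 mm farther back than shut.
Start: joints at [-1.144, 0.126, -0.04, 1.405, 0, 1.571], TCP at [0.217, -0.478, 0.248] pointing down, gripper open.
Joint ranges: [-2.72, 2.72], [-0.95, 1.95], [-1.27, 1.35], [-1.78, 2.02], [-1.46, 1.47], [-3.14, 3.14]. Speed limits (rad/s): [2.39, 2.39, 3.01, 3.14, 3.14, 3.14].

INTERFACE

Orientations are given as a unit quaternion [w, x, y, z].
In Python, from bench import ctrl, vision gives the robot as it stands. Calls block until the motion is done:
- ctrl.move_ptp(position, orientation): joint-space move of the TCP to a pose.
- ctrl.movel(position, rate=0.15, frame=None): straight line of the TCP; frame=None keeps the orientation; rate is the mean speed in m/s.
- ctrl.set_joints(angles): joint-space move.
- ctrl.command_gripper(opening, effort=None): opening from 0.0 (shut) to 1.0 (fully open); effort is the grip in N (None keeps the last); returns when the fingers have stopped.
- ctrl.sleep(seconds).
- ctrl.inverse_kinematics(position, orientation): joint angles nearest the present ones, or None.
- ctrl.get_obs(): the state.
- vision.grab_frame(name): name is "scene" or "top" or "wrist"; returns the picture (420x560x3 uint8, red, green, blue); there is no depth.
- vision.calibration(name): a dict with "fx", "fy", "cx", "cy" (pixels), "k1" (the pictures are not rectified: a ray, as slopes to the right and down, at radius r is drawn at 1 + k1 r^2 times it, then the intrinsics apply), "pose" (4x4, takes a point from camera to world coordinates). Camera axes: x right, y down, z forward; pixel columns grow to the right and rows downward; lengths in m; the calibration is good to about 2 mm. A picture is of the moment at which its call begins: read the wrist's pose just before it. calibration takes no time and is no camera call; for the wrist camera it gives the pose at the moment of the call.
A pose or a line that the arm cannot do raises ctrl.IKError and nothing moves.
- ctrl.job_done(): hands the job in; it is judged then, once.
The state is a dict: "time_s": time; "joint_positions": joint angles; "dq": joint speeds; "joint_efforts": joint torques, N m; "tcp_pos": TCP position; "tcp_rot": TCP orientation; "wrist_force": force on the tool from outside, world axes, zero at the start; "torque": the same for the moment, N m; "opening": opening from 0.0 (shut) to 1.0 (fully open); "grasp_force": force on a finger pad.
Only numpy, scipy, OpenCV 4.12 (cv2) and the standard library are available. Lean on these libraries where they do the work, as an engineer would, in place of code of your own. Each camera call takes 0.05 s, during which the arm holds its last target. There are 200 camera calls.

TASK

The label printer's drawer is shut by a hidden spring latch. Take the thin release pin out of its stand, feel through the slot in the printer's lid for the small window beneath it, and press the pin gently down through the window until the drawer springs out, never pushing on the printer with more than 25 N. Then stand the pin fully down in its hole in the stand again, let go, and leave everything else on the table where it is.

Things in the scene. Friction and masses are not known exactly. Their poses are not given: they have to be found in the camera images.
- printer: label printer, a fixed grey housing 200 (x) x 180 (y) x 130 mm high, standing on the table; origin at the centre of its underside, z up, its drawer front faces its own -x. The top face is level and carries the access slot, a display and three flat buttons
- slot (a point): centre of the access slot, at the level of the printer's top face, 35 mm from the printer's centre towards its front; axes as the printer's. The slot is 9 mm wide along the printer's x and 37 mm long along its y; the lid is 5 mm thick. All that lies under the slot is level with and parallel to the top face
- inner_plate (a point): point 12 mm straight below slot, on top of a fixed rigid steel plate, 5 mm thick, with one square window 10 mm wide (1 mm chamfer). The window is centred across the slot, but its centre lies anywhere up to 11 mm to either side of this point along the slot (printer's y): different each time, not measured, to be felt for
- latch_level (a point): point 25 mm straight below slot, at the height of the flat top of the latch plunger, 14 mm square, which sits right under the window, wherever that is. The plunger yields downwards from 4 N, needs 0.7 N more per mm, lets the drawer go after about 5 mm (about 8 N) and meets a hard stop at 10 mm (11 N)
- drawer (a joint): how far the drawer is out, in m: 0 when latched shut, about 0.055 when sprung fully out towards the printer's -x (it does so by itself within half a second once the latch is tripped; it cannot be pulled out before)
- drawer_front (a point): middle of the top edge of the drawer's black front panel (156 mm wide, 76 mm high); it moves with the drawer
- rod: the release pin, loose, 55 to 95 g: a round steel shaft, 6 mm thick and 70 mm long, below a square dark grip 16 x 16 x 60 mm; 130 mm long in all. Origin at the tip of the shaft, z along the pin towards the grip (grip from 70 to 130 mm), x and y square to the grip's flats. It stands tip down in the stand, its grip resting on the stand's top
- stand: fixed white block 60 (x) x 140 (y) x 76 mm high, origin at the centre of its underside, with two holes 74 mm deep: the pin's at y = -42 mm, and one at y = +42 mm that holds a marker
- stand_hole0 (a point): mouth of the pin's hole, in the top face of the stand; the hole is 11 mm wide, chamfered 2 mm, upright. With the pin fully down its tip is 70 mm below this point
- marker: bystander, leave it where it is: marker pen standing in the stand's other hole, loose, 19 mm thick, 135 mm long, its top 137 mm above the table; origin at its foot
- cucumber0: bystander, leave it where it is: loose cucumber, 40 mm thick, 280 mm long, lying along x on the left; origin under its middle
- cucumber1: bystander, leave it where it is: another cucumber like it
- cucumber2: bystander, leave it where it is: another cucumber like it
- label_roll: bystander, leave it where it is: loose roll of labels standing on end, 84 mm across, 50 mm high; origin at the centre of its underside

How it is judged:
By the outcome, as a careful person would: the job done as asked, in the order asked, and still so for the second after the job is handed in, with the robot touching nothing.
It also fails if it takes over 72 s, if anything falls off the work surface, if the arm or the gripper's body presses on something with over 40 N, if the wrist force passes 120 N, or if a joint passes its speed limit or range.

## Working session

There is one attempt and no reset: what is moved stays moved. The work goes in short steps, each a Python script; the robot and the scene stay as the last script left them, time stands still between calls to the robot, and variables do not carry over. Pictures are saved under pics/ and viewed, at most 13 in all, crops included, and the job is handed in when it is done.

```bash
ls; mkdir -p pics; python3 - <<'E'
from bench import ctrl, vision
import cv2, numpy as np
for n in ("scene","top"):
    cv2.imwrite(f"pics/{n}0.png",vision.grab_frame(n)[:,:,::-1])
    c=vision.calibration(n);print(n,{k:np.round(v,4).tolist() for k,v in c.items()})
o=ctrl.get_obs();print(o)
E
```

```text
pics
scene {'fx': 495.5164, 'fy': 495.5164, 'cx': 275.6377, 'cy': 207.722, 'k1': 0.0397, 'pose': [[0.8793, 0.2805, -0.385, 1.1069], [0.4762, -0.5334, 0.6991, -0.8078], [-0.0093, -0.798, -0.6026, 0.9455], [0.0, 0.0, 0.0, 1.0]]}
top {'fx': 394.2739, 'fy': 394.2739, 'cx': 277.354, 'cy': 211.9954, 'k1': -0.0542, 'pose': [[0.0099, -0.986, 0.1666, 0.4181], [-0.9998, -0.0127, -0.0157, 0.1559], [0.0176, -0.1664, -0.9859, 1.0346], [0.0, 0.0, 0.0, 1.0]]}
{'time_s': 0.1, 'joint_positions': array([-1.14399915e+00,  1.26341498e-01, -4.05210731e-02,  1.40542220e+00,
       -8.54438553e-06,  1.57078842e+00]), 'dq': array([ 0.00120018, -0.00071078,  0.00013289,  0.00054525,  0.00126239,
       -0.00223403]), 'joint_efforts': array([ 1.21695553e-03, -4.36905742e+01,  3.53606093e+01,  1.37150296e-02,
       -2.17220759e-05, -2.43082866e-06]), 'tcp_pos': array([ 0.21717735, -0.47758079,  0.24758845]), 'tcp_rot': array([-7.26436054e-04,  9.77315690e-01,  2.11786421e-01, -1.61785588e-04]), 'wrist_force': array([ 0.48789225, -0.00140416,  0.28469504]), 'torque': array([ 0.00891317, -0.02341739,  0.03539254]), 'grasp_force': 0.0, 'opening': 1.0009613898230434}
```

View pics/scene0.png

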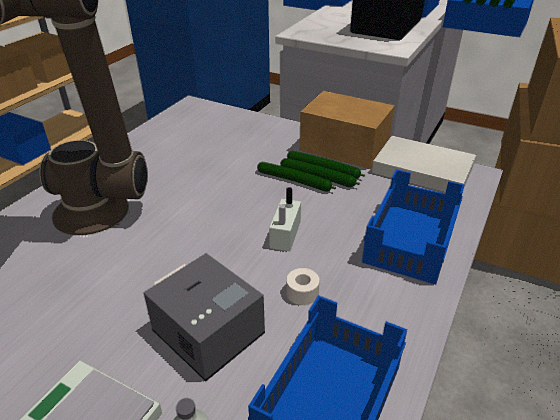

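View pics/top0.png

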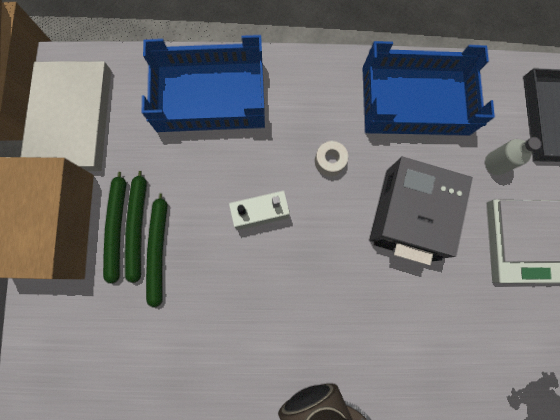

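The scene view shows the pin in the near stand hole and the drawer side facing the robot. In the top view the slot is at about (426,219), the pin grip at (276,202), the marker at (241,210) and the stand around (260,210).

```bash
cat > h.py <<'E'
from bench import ctrl, vision
import cv2, numpy as np
from scipy.spatial.transform import Rotation as R
def px2w(c,uv,z):
    K=np.array([[c['fx'],0,c['cx']],[0,c['fy'],c['cy']],[0,0,1]])
    p=cv2.undistortPoints(np.array(uv,float).reshape(-1,1,2),K,np.array([c['k1'],0,0,0.]))[:,0]
    T=np.array(c['pose']); d=np.c_[p,np.ones(len(p))]@T[:3,:3].T
    return T[:3,3]+d*((z-T[2,3])/d[:,2])[:,None]
def quat(yaw):  # tool down, tool y axis at world angle yaw
    y=np.array([np.cos(yaw),np.sin(yaw),0]); z=np.array([0,0,-1.]); 
    return R.from_matrix(np.c_[np.cross(y,z),y,z]).as_quat(scalar_first=True)
def snap(n,f):
    c=vision.calibration(n); im=vision.grab_frame(n); cv2.imwrite(f"pics/{f}.png",im[:,:,::-1]); return c,im
E
python3 - <<'E'
from h import *
c=vision.calibration("top")
print(px2w(c,[(276,202)],.136),"marker",px2w(c,[(241,210)],.137))
print("slot",px2w(c,[(426,219),(418,216),(433,221)],.13))
print("printer top corners",px2w(c,[(401,158),(471,180),(371,235),(451,258)],.13))
print(px2w(c,[(413,254)],.1))
w=vision.calibration("wrist");o=ctrl.get_obs()
Tt=np.eye(4);Tt[:3,:3]=R.from_quat(o['tcp_rot'],scalar_first=True).as_matrix();Tt[:3,3]=o['tcp_pos']
print(np.round(np.linalg.inv(Tt)@np.array(w['pose']),3),w['fx'])
# edges of stand top
im=cv2.imread("pics/top0.png");crop=cv2.resize(im[140:290,210:480],None,fx=2.9,fy=2.9,interpolation=cv2.INTER_CUBIC);cv2.imwrite("pics/crop.png",crop)
E
```

```text
[[0.59342858 0.14492954 0.136     ]] marker [[0.57335839 0.2255426  0.137     ]]
slot [[ 0.55872913 -0.20871664  0.13      ]
 [ 0.56564928 -0.18983503  0.13      ]
 [ 0.55416183 -0.22533546  0.13      ]]
printer top corners [[ 0.70685929 -0.15549001  0.13      ]
 [ 0.65531934 -0.32542116  0.13      ]
 [ 0.5195837  -0.07651945  0.13      ]
 [ 0.46761159 -0.26362975  0.13      ]]
[[ 0.47825796 -0.18467126  0.1       ]]
[[-0.001 -0.963 -0.269  0.067]
 [ 1.    -0.001  0.    -0.001]
 [-0.    -0.269  0.963 -0.125]
 [ 0.     0.     0.     1.   ]] 290.4245646759905
```

View pics/crop.png

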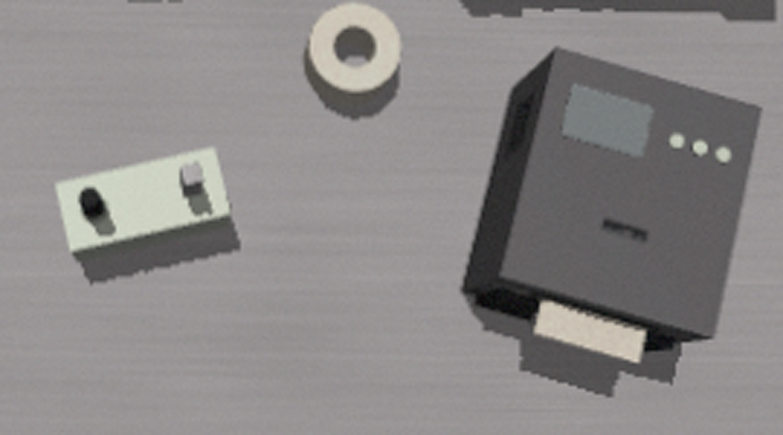

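The crop shows the printer's top corners at (558,47), (760,106), (714,338) and (502,277), the slot near (625,230), and the stand corners at (55,184), (215,148), (231,215) and (71,250). Next I'll look closely at the slot, then the pin.

```bash
python3 - <<'E'
from h import *
c=vision.calibration("top")
f=lambda a:[(210+x/2.9,140+y/2.9) for x,y in a]
P=px2w(c,f([(558,47),(760,106),(714,338),(502,277)]),.13); S=px2w(c,f([(55,184),(215,148),(231,215),(71,250)]),.076)
print(P,S); ang=lambda v:np.degrees(np.arctan2(v[1],v[0]))
print("printer x yaw",ang(P[0]-P[3]),ang(P[1]-P[2]),ang(P[0]-P[1])-90,ang(P[3]-P[2])-90)
print("stand x yaw",ang(S[1]-S[2]),ang(S[0]-S[3]),ang(S[0]-S[1])-90,ang(S[3]-S[2])-90, S.mean(0),P.mean(0))
py=np.radians(ang(P[0]-P[1]+P[3]-P[2])-90); sy=np.radians(ang(S[0]-S[1]+S[3]-S[2])-90)
print(py,sy)
ctrl.move_ptp([.559,-.208,.24],quat(py)); a=snap("wrist","w_slot")
np.save("cs.npy",a[0],allow_pickle=True)
print(ctrl.get_obs()['joint_positions'],ctrl.get_obs()['time_s'])
ctrl.move_ptp([.593,.145,.24],quat(sy)); a=snap("wrist","w_pin")
np.save("cp.npy",a[0],allow_pickle=True)
o=ctrl.get_obs();print(o['joint_positions'],o['tcp_pos'],o['time_s'])
cv2.imwrite("pics/both.png",np.hstack([cv2.resize(cv2.imread(f"pics/{n}.png"),(800,600))[:,200:600] for n in("w_slot","w_pin")]))
E
```

```text
[[ 0.71143874 -0.15917721  0.13      ]
 [ 0.66396709 -0.32877969  0.13      ]
 [ 0.47103659 -0.27632833  0.13      ]
 [ 0.51866544 -0.10492732  0.13      ]] [[0.59996117 0.26042673 0.076     ]
 [0.63321384 0.12422956 0.076     ]
 [0.57510902 0.1102145  0.076     ]
 [0.54344134 0.24521418 0.076     ]]
printer x yaw -15.71756142733668 -15.209211218485777 -15.636908240580766 -15.529528568598167
stand x yaw 13.560899069453134 15.064396977796486 13.72040226059518 13.201524164699322 [0.58793134 0.18502124 0.076     ] [ 0.59127697 -0.21730314  0.13      ]
-0.27197377181497256 0.23496303012395112
[-3.58064508e-01  2.62823264e-01  1.10315831e-01  1.41814246e+00
 -2.57147205e-04  1.48658617e+00] 1.75
[ 2.37691099e-01  2.90736642e-01  1.46805733e-01  1.42683743e+00
 -3.41366518e-04  1.57562683e+00] [0.59325226 0.14362994 0.24004509] 3.1333
```

View pics/both.png

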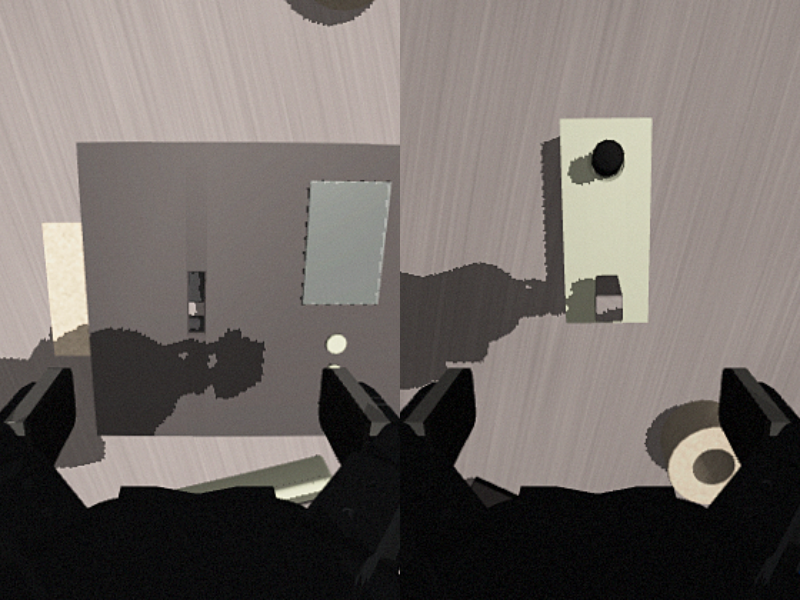

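The slot runs from (187,270) to (206,333) in the composite, with a bright spot at (194,309) that may be the window. The pin grip is at (608,300), square to the stand. I'll enlarge both for accurate picks.

```bash
python3 - <<'E'
import cv2,numpy as np
a=cv2.imread("pics/w_slot.png")[180:240,258:298]; b=cv2.imread("pics/w_pin.png")[180:240,260:300]
g=lambda i:cv2.resize(i,None,fx=10,fy=10,interpolation=cv2.INTER_CUBIC)
cv2.imwrite("pics/z.png",np.clip(np.hstack([g(a)*1.5,g(b)]),0,255).astype(np.uint8))
E
```

```text
(no output)
```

View pics/z.png

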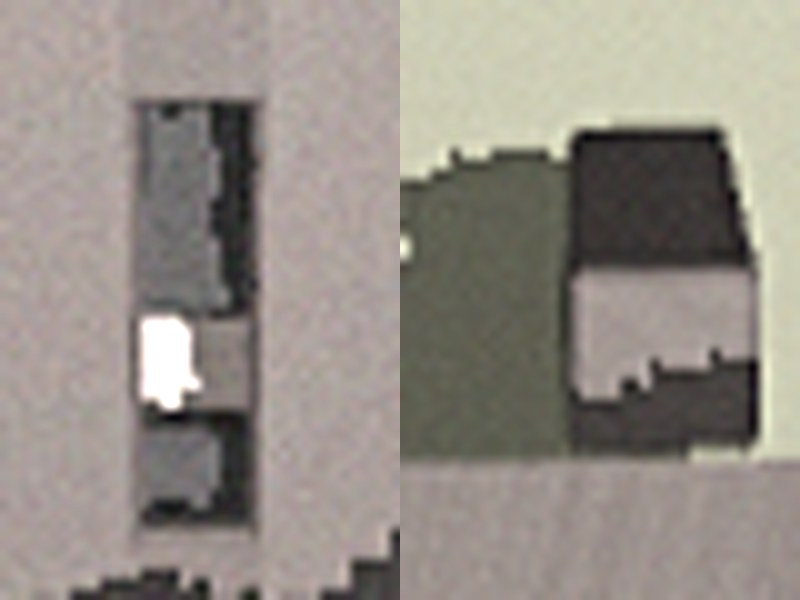

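The slot edges run from (133,100) to (259,528), with the window and its bright plunger between rows 315 and 412. The grip top has corners at (570,268), (752,265), (757,440) and (572,450).

```bash
python3 - <<'E'
from h import *
cs=np.load("cs.npy",allow_pickle=True).item();cp=np.load("cp.npy",allow_pickle=True).item()
f=lambda a,x0:[(x0+x/10-.45,180+y/10-.45) for x,y in a]
S=px2w(cs,f([(133,100),(260,100),(133,528),(258,525)],258),.13)
py=-.272;X=np.array([np.cos(py),np.sin(py),0]);Y=np.array([-X[1],X[0],0])
m=S.mean(0);print(m,(S-m)@X*1e3,(S-m)@Y*1e3)
W=px2w(cs,f([(197,315),(197,412)],258),.118);print("window",(W-m)@X*1e3,(W-m)@Y*1e3)
G=px2w(cp,f([(170,268),(352,265),(357,440),(172,450)],260),.136);print(G,G.mean(0))
d=G[1]-G[0];print(np.arctan2(d[1],d[0]))
E
```

```text
[ 0.55818701 -0.20562401  0.13      ] [-5.14190495  5.32419149 -5.4572002   5.27491366] [ 18.61504962  18.591784   -18.72809019 -18.47874343]
window [0.06409606 0.04143073] [ -3.07240663 -12.04580105]
[[0.58948404 0.15256157 0.136     ]
 [0.60386614 0.15623067 0.136     ]
 [0.60795606 0.14180524 0.136     ]
 [0.5932264  0.13742097 0.136     ]] [0.59863316 0.14700461 0.136     ]
0.24978742369107204
```

```bash
python3 - <<'E'
from h import *
p=[.598,.146]
q=quat(.243)
ctrl.move_ptp([*p,.19],q); ctrl.movel([*p,.100],rate=.12)
o=ctrl.get_obs();print(o['wrist_force'],o['tcp_pos'],o['time_s'])
ctrl.command_gripper(0.0,50)
o=ctrl.get_obs();print(o['wrist_force'],o['torque'],o['tcp_pos'],o['opening'],o['grasp_force'],o['time_s'])
np.save("grip.npy",o['tcp_pos'])
ctrl.movel([*p,.12],rate=.05);print(ctrl.get_obs()['wrist_force'])
ctrl.movel([*p,.27],rate=.15)
snap("wrist","w_held")
o=ctrl.get_obs();print(o['wrist_force'],o['torque'],o['opening'],o['time_s'])
E
```

```text
[ 0.21258451 -0.23585718  0.46152678] [0.59865586 0.1461498  0.10117079] 4.35
[-0.31936513  0.03923771  1.40536242] [-0.04440456  0.01777618  0.01930107] [0.59806688 0.14600387 0.10017047] 0.1758778705076365 49.47491705417633 4.9833
[ 0.34768292 -0.27388516 -0.15887581]
[ 0.35368984 -0.40228557 -0.75986816] [ 0.03776114 -0.07704942 -0.03187035] 0.18059612727840257 6.7333
```

View pics/w_held.png

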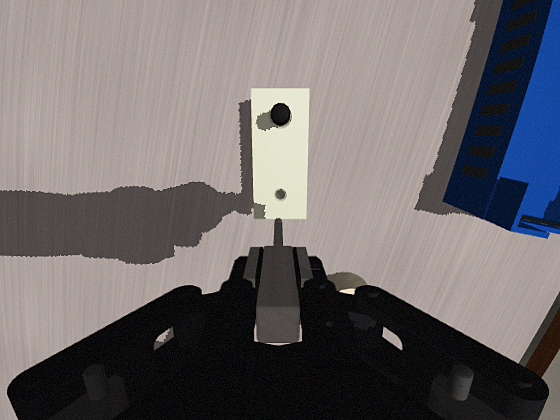

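Held and upright: the pin tip is at (278,219) and the empty hole is at (280,194). I'll compute both, then go over the slot.

```bash
python3 - <<'E'
from h import *
o=ctrl.get_obs();c=vision.calibration("wrist")
print("tip",px2w(c,[(278,220)],.176),"hole",px2w(c,[(280,194)],.076),o['tcp_pos'],"grip saved",np.load("grip.npy"))
ctrl.move_ptp([.5582,-.2056,.26],quat(-.272))
c,_=snap("wrist","w_over")
im=cv2.imread("pics/w_over.png")[140:290,200:360];cv2.imwrite("pics/w_over_z.png",cv2.resize(np.clip(im*1.4,0,255).astype(np.uint8),None,fx=4,fy=4,interpolation=cv2.INTER_CUBIC))
ctrl.sleep(.3);o=ctrl.get_obs();print(o['tcp_pos'],o['wrist_force'],o['time_s'])
E
```

```text
tip [[0.59672876 0.14688859 0.176     ]] hole [[0.59890861 0.14702586 0.076     ]] [0.59761161 0.14591036 0.2687694 ] grip saved [0.59806688 0.14600387 0.10017047]
[ 0.55847109 -0.20496995  0.26000804] [ 0.56786612  0.31337447 -0.23566586] 8.4167
```

View pics/w_over_z.png

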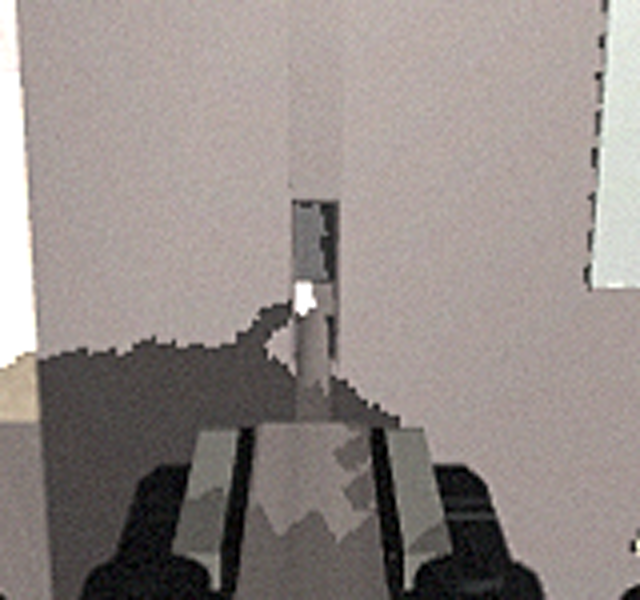

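Shaft centred at x≈313 with its tip near (313,312); the slot centreline is x≈316. Well aligned. Next I'll compute the offset and probe guardedly at the suspected window, y ≈ -7.5 mm.

```bash
cat >> h.py <<'E'
py=-.272;X=np.array([np.cos(py),np.sin(py),0]);Y=np.array([-X[1],X[0],0])
S0=np.array([.5582,-.2056,0])
def at(dx,dy,z): return list((S0+dx*X+dy*Y+[0,0,z]))
def down(dx,dy,z0,z1,step,F,f0):
    """Guarded descent: stop when upward force exceeds F or z1 is reached."""
    z=z0
    while z>z1+1e-6:
        z=max(z-step,z1); ctrl.movel(at(dx,dy,z),rate=.02)
        f=ctrl.get_obs()['wrist_force']-f0
        if f[2]>F or np.hypot(f@X,f@Y)>8: break
    return z,f
E
python3 - <<'E'
from h import *
c=vision.calibration("wrist");o=ctrl.get_obs()
g=lambda x,y:(200+x/4-.4,140+y/4-.4)
t=px2w(c,[g(313,310)],.166)[0]-S0; s=px2w(c,[g(316,201)],.13)[0]-S0; tc=o['tcp_pos']-S0
print("tip",t@X*1e3,t@Y*1e3,"slot end",s@X*1e3,s@Y*1e3,"tcp",tc@X*1e3,tc@Y*1e3)
dy=-.0075
ctrl.movel(at(0,dy,.231),rate=.1);ctrl.sleep(.3)
f0=ctrl.get_obs()['wrist_force'];np.save("f0.npy",f0)
z,f=down(0,dy,.231,.2035,.0015,2.5,f0)
o=ctrl.get_obs();tc=o['tcp_pos']-S0
print(z,f,f@X,f@Y,o['tcp_pos'][2],tc@X*1e3,tc@Y*1e3,o['time_s'])
E
```

```text
tip -0.5458007854723406 3.4765487097353556 slot end 0.1446806581205341 18.18805106124688 tcp 0.09185355251990049 0.6797114913790571
0.2035 [-0.98674535  0.19038808  0.42538058] -1.0016175253551023 -0.08170891123174207 0.20348429806266635 -0.035270336578260494 -7.475850703543481 13.9167
```

The tip went through the window without resistance. Now the gentle press.

```bash
python3 - <<'E'
from h import *
f0=np.load("f0.npy");z=.2035;dy=-.0075
while z>.1895:
    z-=.0007; ctrl.movel(at(0,dy,z),rate=.015)
    f=ctrl.get_obs()['wrist_force']-f0
    print(round(z,4),np.round(f,1),end=' ')
    if f[2]>10 or np.hypot(f[0],f[1])>8: break
    if z<.1915: break
o=ctrl.get_obs();print(o['tcp_pos'],o['time_s'],o['opening'])
snap("top","t_press")
cv2.imwrite("pics/t_press_z.png",cv2.resize(cv2.imread("pics/t_press.png")[130:310,200:500],None,fx=2,fy=2))
E
```

```text
0.2028 [ 0.3 -0.3 -1.2] 0.2021 [ 1.1 -0.4 -0.5] 0.2014 [ 0.2 -0.7 -0.3] 0.2007 [ 0.6  0.3 -0.8] 0.2 [ 0.6 -0.4 -1.1] 0.1993 [ 0.2 -0.2 -1.1] 0.1986 [0.1 0.5 1.9] 0.1979 [-1.   0.9  6.4] 0.1972 [-1.2  1.1  7.7] 0.1965 [-2.2  0.5  8.6] 0.1958 [-2.7  1.1  8.8] 0.1951 [-1.5  0.4 10.1] [ 0.55631871 -0.21289179  0.19669861] 16.9167 0.1867395941509262
```

View pics/t_press_z.png

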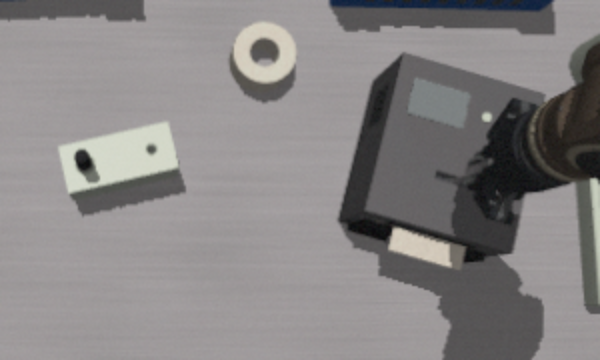

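The drawer is still shut and the actual TCP is only about 2.5 mm into the plunger. I'll continue with a cap of 16 N.

```bash
python3 - <<'E'
from h import *
f0=np.load("f0.npy");z=.1951;dy=-.0075
while z>.188:
    z-=.0006; ctrl.movel(at(0,dy,z),rate=.015)
    o=ctrl.get_obs();f=o['wrist_force']-f0
    print(round(z,4),round(o['tcp_pos'][2],4),np.round(f,1))
    if f[2]>16 or np.hypot(f[0],f[1])>8 or o['tcp_pos'][2]<.1925: break
ctrl.sleep(.3);snap("top","t_press2");o=ctrl.get_obs();print(o['time_s'],o['wrist_force']-f0)
a,b=[cv2.imread(f"pics/t_press{i}.png")[130:310,320:500] for i in("","2")]
print(np.abs(a.astype(int)-b).mean())
cv2.imwrite("pics/t_press2_z.png",cv2.resize(b,None,fx=2,fy=2))
E
```

```text
0.1945 0.1961 [-2.   1.5  9.4]
0.1939 0.1955 [-1.8  0.6  7.9]
0.1933 0.1943 [-0.5  0.7  6.1]
0.1927 0.1937 [-1.   0.2  6.2]
0.1921 0.1932 [-1.5  0.7  5.9]
0.1915 0.1927 [-0.8  0.   7.3]
0.1909 0.1921 [-2.3  0.6  7.8]
19.0667 [-0.87859599  0.89738959  7.65373319]
5.934413580246914
```

View pics/t_press2_z.png

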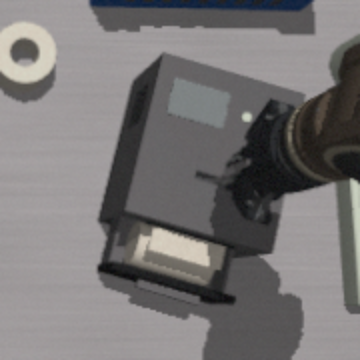

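The drawer has sprung out. I'll withdraw straight up, return above the stand and check the pin tip against the hole.

```bash
python3 - <<'E'
from h import *
ctrl.movel(at(0,-.0075,.235),rate=.08);ctrl.movel(at(0,-.0075,.27),rate=.15)
ctrl.move_ptp([.599,.146,.27],quat(.243)); ctrl.movel([.599,.146,.2],rate=.15);ctrl.sleep(.3)
o=ctrl.get_obs();c,_=snap("wrist","w_back");print(o['tcp_pos'],o['time_s'],o['opening'])
cv2.imwrite("pics/w_back_z.png",cv2.resize(cv2.imread("pics/w_back.png")[110:260,200:360],None,fx=4,fy=4,interpolation=cv2.INTER_CUBIC))
E
```

```text
[0.59940737 0.1460995  0.2009287 ] 22.425 0.18207307862226196
```

View pics/w_back_z.png

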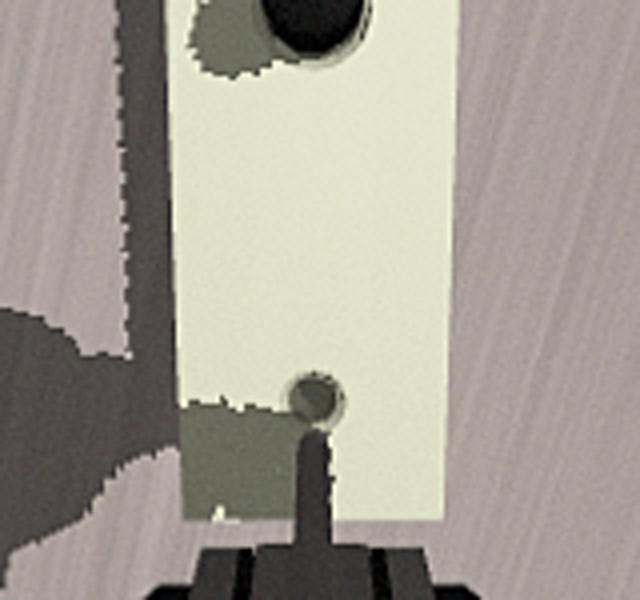

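Hole centre is at (316,399) and the tip at about (315,437).

```bash
python3 - <<'E'
from h import *
c=vision.calibration("wrist")
g=lambda x,y:(200+x/4-.4,110+y/4-.4)
t=px2w(c,[g(315,437)],.107)[0];h=px2w(c,[g(316,399)],.076)[0];d=h-t;d[2]=0;print(t,h,d)
o=ctrl.get_obs();p=o['tcp_pos'];p=np.array([.599,.146,0])+(np.clip(d,-.003,.003))
f0=o['wrist_force']
ctrl.movel([*p[:2],.178],rate=.1)
z=.178
while z>.1012:
    z=max(z-.004 if z<.165 else z-.0015,.1010);ctrl.movel([*p[:2],z],rate=.06)
    o=ctrl.get_obs();f=o['wrist_force']-f0
    if f[2]>5 or np.hypot(f[0],f[1])>6: break
print(p,z,f,o['tcp_pos'],o['time_s'])
E
```

```text
[0.5987944  0.14787329 0.107     ] [0.59924883 0.14740467 0.076     ] [ 0.00045442 -0.00046862  0.        ]
[0.59945442 0.14553138 0.        ] 0.101 [0.60471424 0.06468985 0.67763546] [0.59927315 0.14547522 0.10067566] 29.0917
```

```bash
python3 - <<'E'
from h import *
p=[.59945,.14553];z=.101;f0=ctrl.get_obs()['wrist_force'][2]
while z>.0975:
    z-=.0005;ctrl.movel([*p,z],rate=.02);f=ctrl.get_obs()['wrist_force'][2]-f0
    if f>2: break
print(z,f)
ctrl.command_gripper(1.0);ctrl.sleep(.2)
ctrl.movel([*p,.2],rate=.1);ctrl.movel([*p,.27],rate=.15);ctrl.sleep(.2);snap("wrist","w_end")
ctrl.move_ptp([.35,0,.3],quat(0));a=snap("top","t_end");print(ctrl.get_obs()['time_s'])
cv2.imwrite("pics/end.png",np.hstack([cv2.resize(cv2.imread("pics/w_end.png")[60:240,200:360],(320,360)),cv2.resize(cv2.imread("pics/t_end.png")[130:310,90:330],(480,360))]))
E
```

```text
0.0995 4.829979333849442
33.9167
```

View pics/end.png

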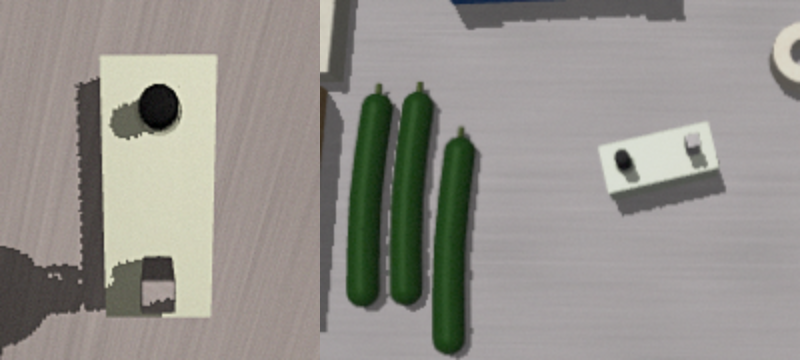

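The pin stands fully down (grip at (158,285)), and the marker, cucumbers and roll haven't moved. I'm handing in.

```bash
python3 -c "
from bench import ctrl
print(ctrl.job_done())"
```

```text
the job is handed in; nothing more can be done
None
```

The drawer sprang out (highest push I read was about 10 N), the pin is back fully down in its hole and released, nothing else appears to have moved in the pictures, and the job was handed in at about 34 s.

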